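Caddy from under the magnifier

TASK

The tubes under the magnifier lamp have been inspected: lift the green tube caddy by its steel handle out from under the lamp and set it down gently, flat and fully inside the blue tray, then let go. Keep it upright, do not bump the lamp, touch the caddy only by its handle, and leave the bottle, jar and beaker alone.

Things in the scene. Friction and masses are not known exactly. Their poses are not given: they have to be found in the camera images.
- caddy: Loose tube caddy, 0.3 to 0.55 kg: green block 110 x 72 x 50 mm with capped tubes fixed in it (caps up to 80 mm) under a steel hoop handle in its x-z plane. Origin: centre of the underside; z up; x along the length; the same both ways round. At the start it stands in the stand's recess, its length pointing from the robot in under the lamp: lean the tool back to the robot 35 to 45 degrees.
- handle (a point): Middle of the level top bar of the caddy's handle, on its centre line, 135 mm above the caddy's underside and above its centre of mass. Bar 12 mm thick, level for 62 mm along x; legs at x = -47 and +47 mm. Axes as the caddy's.
- tube_block: The green block with its tubes, rigidly part of the caddy (same origin and axes); not to be touched by the robot.
- stand: Fixed white base of the magnifier lamp. Origin: centre of its recess, at table level; x points away from the robot, to the lamp's column. Recess floor 136 x 100 mm (x, y), 12 mm above the table; its rim is 8 mm wide with its top 22 mm above the table; outside 152 x 116 mm; behind it a foot reaches to x = +176 mm.
- lamp: Fixed white magnifier lamp, origin and axes as the stand: rectangular head with a clear lens, 190 mm wide in y, from x = -20 to +122 mm, underside 277 and top 299 mm above the table (underside 130 mm over the handle bar); column 18 mm thick at x = +150 mm. Open on the robot's side and to left and right.
- blue_tray: Blue tray, fixed, open on top, 152 x 112 mm outside (x, y), walls 4 mm thick and 17 mm high, inner floor 144 x 104 mm and 5 mm above the table. Origin: centre of its underside, at table level; x along its length. The caddy fits with its length along x, either way round.
- grey_tray: Grey tray, fixed, the same as the blue one but not the one wanted.
- amber_bottle: Bystander: amber glass bottle, loose, 56 mm across, 130 mm high. Origin: centre of its underside.
- white_jar: Bystander: white jar with red lid, loose, 60 mm across, 90 mm high. Origin: centre of its underside.
- beaker: Bystander: empty glass beaker, loose, 70 mm across, 90 mm high. Origin: centre of its underside.
Things that resemble listed ones, but are neither listed nor needed, are in the scene too. Of the things that look like the caddy, the middle-sized one is meant.

How it is judged (in metres and radians):
On the way:
1. the caddy is off its stand and out from under the lamp, carried by the handle (horizontal distance between caddy and stand above 0.075 m and height (world z) of caddy above 0.022 m and contact force between the fingers and caddy above 1 N), for 0.1 s.
At the end, for the whole second after the job is handed in: The caddy stands released and at rest on the floor of the blue tray: its origin within 25 mm of the tray's middle along each tray axis, underside 2 to 9 mm above the tray's underside, upright within 0.06 rad, long axis within 0.35 rad of the tray's (x of caddy in the frame of blue_tray between -0.025 and 0.025 m and y of caddy in the frame of blue_tray between -0.025 and 0.025 m and z of caddy in the frame of blue_tray between 0.002 and 0.009 m and angle between caddy's own z axis and vertical below 0.06 rad and angle between the x axis of caddy and the x axis of blue_tray, either way round below 0.35 rad and linear speed of caddy below 0.02 m/s and angular speed of caddy below 0.1 rad/s and contact force between the fingers and caddy below 0.1 N); the robot touches nothing.
It fails at once if the lamp is bumped (over 6 N) (contact force between anything else and lamp above 6 N).
It fails at once if the robot presses on the green block or tubes (over 2 N) (contact force between any of the fingers, the arm and tube_block above 2 N).
It fails at once if the caddy tips more than 0.4 rad (angle between caddy's own z axis and vertical above 0.4 rad).
It fails at once if the caddy is dropped (over 0.45 m/s with the fingers off it, a fall of about 10 mm) or banged down on the blue tray (over 60 N) ((linear speed of caddy above 0.45 m/s and contact force between the fingers and caddy below 0.1 N) or contact force between caddy and blue_tray above 60 N).
It fails at once if the bottle, jar or beaker is moved more than 20 mm (distance of any of amber_bottle, white_jar, beaker from where it was at the start of the episode above 0.02 m).
It also fails if it takes over 45 s, if anything falls off the work surface, if the arm or the gripper's body presses on something with over 40 N, if the wrist force passes 120 N, or if a joint passes its speed limit or range.

ROBOT

A 6-joint arm with a two-finger parallel gripper is mounted at the origin on the work surface. World frame = base frame: x ahead of the robot, y to its left, z up, the work surface at z = 0. Lengths are in mm, angles in rad, forces in N, time in s.
With the tool pointing down it reaches from about 300 to 775 mm from the base axis. Payload 14.6 kg.
Tool frame: the origin (TCP) lies between the finger pads; the fingertips stand 25 mm ahead of it and the grasp point (between the pads) lies 6 mm ahead of it; z points along the fingers, y is the line along which they close (so a half turn about z gives the same grasp; the last joint's range is limited). The gripper opens to 94 mm and grips with 3 to 60 N. Pads are 16 mm wide; open, the fingers measure 119 mm over their backs; the gripper's body (75 mm by 177 mm) begins 78 mm behind the grasp point.
Start: joints at [-1.239, 0.3, 1.521, -0, 1.321, -0.067], TCP at [213.564, -506.833, 230.446] pointing down, gripper open.
Joint ranges: [-3.03, 3.03], [-0.79, 2.21], [0.23, 2.52], [-1.04, 4.18], [0, 3.07], [-2.55, 2.55]. Speed limits (rad/s): [2.22, 2.22, 2.57, 3.14, 3.14, 3.14].

INTERFACE

Orientations are given as [roll, pitch, yaw] about the fixed x, y, z axes, in that order (R = Rz(yaw) Ry(pitch) Rx(roll)).
In Python, from cell import manip gives the robot as it stands. The module is installed in compiled form; this text tells all that it offers.
- The arm moves only by the tool step_arm, never from a script. Its argument "series" is one flat list of numbers, 5 for each row, row after row: the shift along the world's x, y, z in mm, then the turn about the world's z in rad, then the closure, from 0 (fully open) to 1 (shut). In form: [dx, dy, dz, spin, jaw, dx, dy, dz, spin, jaw, ...]. A call has 1 to 20 rows; each row shifts and turns the commanded pose from where the row before left it; what a row does not reach is not made up. A row lasts 1/8 s, in which the tool goes at most 62.5 mm and 10.7 degrees, less where a joint would pass 70% of its speed; a pose out of reach is approached as far as the arm can. A call is refused whole if a number of a shift passes 62.5 or a number of a turn 0.188, either way. A call with a gripper value outside its range is refused whole. The fingers move at their own pace and stop on an object; "squeeze" is the grip in N (left out, the last holds). Time passes only in rows, so rows that do not move let the fingers close. It gives the time, the measured TCP pose, the force, the opening and the grip force at its end, in the units of the state.
- manip.read_state(): the state, without advancing time (a new reading comes with each control period).
- manip.camera(name): name is "scene" or "top"; returns (picture, depth): 420x560x3 uint8, blue, green, red; 420x560 float32, mm along the optical axis (not along the pixel's ray), 0 where there is no reading.
- manip.camera_info(name): a dict with "fovy" (degrees; the focal length in pixels is half the picture's height over the tangent of half this angle, whatever the lens; pixels are square), "cx", "cy" (the principal point, pixels), "eye" and "orientation" of the camera in the world. Camera axes: x right, y down, z forward; pixel columns grow to the right and rows downward; lengths in mm; the calibration is good to about 2 mm. A picture is of the moment at which its call begins. camera_info takes no time and is no camera call.
- manip.sign_off(): hands the job in; it is judged then, once.
The state is a dict: "clock": time; "joints": joint angles; "qd": joint speeds; "effort": joint torques, N m; "eef_pos": TCP position; "eef_rot": TCP orientation; "wrist_force": force on the tool from outside, world axes, zero at the start; "moment": the same for the moment, N m; "finger_gap": finger opening in mm; "finger_force": force on a finger pad.
Only numpy, scipy, OpenCV 4.12 (cv2) and the standard library are available. Lean on these libraries where they do the work, as an engineer would, in place of code of your own. Each camera call takes 0.05 s, during which the arm holds its last target. There are 200 camera calls.

## Working session

There is one attempt and no reset: what is moved stays moved. The work goes in short steps, Python scripts to look and compute and a tool call to move; the robot and the scene stay as the last step left them, time stands still between calls to the robot, and variables do not carry over. Pictures are saved under pics/ and viewed, at most 10 in all, crops included, and the job is handed in when it is done.

Besides the shell and the picture viewer there is one more tool, called as name(argument=value, ...), one argument or row to a line, values as JSON. step_arm: Moves the arm, as the interface text tells. Its arguments: {"type":"object","properties":{"series":{"type":"array"},"squeeze":{"type":"number"}},"required":["series"]}

```bash
mkdir -p pics
cat > h.py <<'E'
import numpy as np, cv2
from cell import manip
from scipy.spatial.transform import Rotation as R
def info(n):
    i=manip.camera_info(n); return i
def world(n,depth):
    i=info(n); f=210/np.tan(np.radians(i["fovy"])/2)
    o=np.array(i["orientation"],float)
    M=R.from_euler('xyz',o).as_matrix() if o.size==3 else o.reshape(3,3)
    v,u=np.mgrid[:420,:560]
    P=np.stack([(u-i["cx"])/f*depth,(v-i["cy"])/f*depth,depth],-1)
    return P@M.T+np.array(i["eye"])
E
python3 - <<'E'
from h import *
for n in("scene","top"):
    print(manip.camera_info(n)); p,d=manip.camera(n); cv2.imwrite(f"pics/{n}0.png",p); np.save(n+"0.npy",d)
    np.save(n+"p0.npy",p)
print(manip.read_state())
E
```

```text
{'fovy': 53.074320656683724, 'cx': 279.514475216806, 'cy': 211.26612560263973, 'eye': array([1548.52839517,  110.4030341 ,  924.92593591]), 'orientation': array([-2.23594299,  0.01023102,  1.76565414])}
{'fovy': 48.058329489799746, 'cx': 274.6089900875313, 'cy': 214.85853481211188, 'eye': array([ 332.50919915,  -78.83623168, 1305.43569336]), 'orientation': array([-2.95562769, -0.01329803, -1.58995755])}
{'clock': 0.1, 'joints': array([-1.23861232e+00,  3.00422157e-01,  1.52149209e+00, -2.00755610e-05,
        1.32072412e+00, -6.66129778e-02]), 'qd': array([ 7.65507905e-04, -9.79264691e-05, -1.95414514e-03,  8.04962292e-04,
       -2.66207014e-04, -6.45229683e-04]), 'effort': array([ 7.48025705e-04, -5.32635319e+01, -3.53282332e+01,  7.09504983e-02,
        2.34932452e-02, -8.35287005e-05]), 'eef_pos': array([ 213.4895804 , -506.65172772,  229.9508148 ]), 'eef_rot': array([-3.14054797e+00, -5.02036698e-05,  3.98801932e-01]), 'wrist_force': array([ 0.30595568,  0.0672687 , -0.31283244]), 'moment': array([-0.05771449,  0.02722703,  0.06129648]), 'finger_force': 0.0, 'finger_gap': 94.21429363708306}
```

View pics/scene0.png

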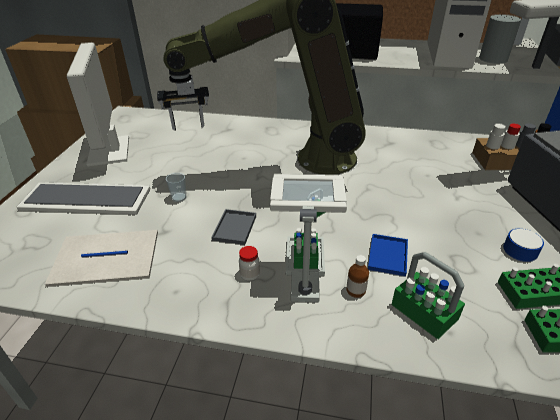

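View pics/top0.png

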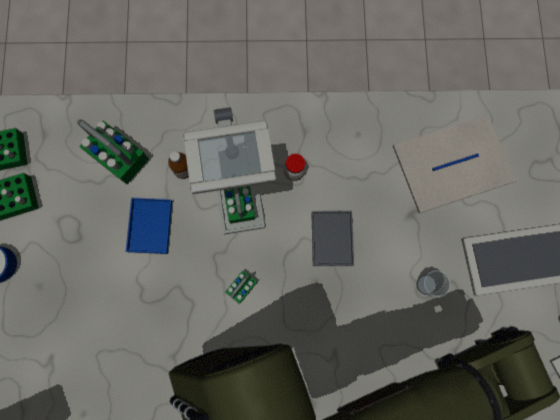

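Three caddy look-alikes appear in the top view: large at (112,150), middle at (240,205) in the stand under the lamp, and small at (241,286). The middle one fits both the size and the "in the stand" description. Next I'll confirm it in an enlarged crop and measure.

Run:
```python
from h import *
p=np.load("topp0.npy"); d=np.load("top0.npy"); W=world("top",d); np.save("W.npy",W)
c=cv2.resize(p[100:310,100:340],None,fx=3.2,fy=2.85*1.0,interpolation=cv2.INTER_CUBIC)
c=cv2.resize(p[100:300,110:310],None,fx=3,fy=3,interpolation=cv2.INTER_CUBIC); cv2.imwrite("pics/crop.png",c)
hsv=cv2.cvtColor(p,cv2.COLOR_BGR2HSV)
def rep(name,m):
    q=W[m]; r=cv2.minAreaRect(q[:,:2].astype(np.float32)); print(name,m.sum(),"rect",np.round(r[0],1),np.round(r[1],1),round(r[2],1),"z",np.round(np.percentile(q[:,2],[2,50,98]),1))
roi=lambda u0,u1,v0,v1:(lambda m:(m.__setitem__((slice(v0,v1),slice(u0,u1)),True),m)[1])(np.zeros((420,560),bool))
blue=(abs(hsv[...,0].astype(int)-112)<14)&(hsv[...,1]>150)&(hsv[...,2]>40)
rep("blue tray",blue&roi(115,185,185,265))
rep("grey",roi(300,365,200,275)&(p.max(2)<110))
g=(abs(hsv[...,0].astype(int)-65)<20)&(hsv[...,1]>120)
for nm,r in(("mid",roi(215,270,150,240)),("big",roi(70,155,110,190)),("small",roi(215,265,260,310))): rep(nm,g&r)
rep("lamp head",roi(180,280,115,200)&(W[...,2]>285)&(W[...,2]<310))
rep("rim",roi(210,275,190,240)&(W[...,2]>16)&(W[...,2]<28))
for nm,(u0,u1,v0,v1,z0,z1) in dict(bottle=(165,190,145,180,60,150),jar=(282,312,148,180,70,100)).items():
    rep(nm,roi(u0,u1,v0,v1)&(W[...,2]>z0)&(W[...,2]<z1))
rep("table",roi(300,380,100,140))
# scene camera
ps=np.load("scenep0.npy"); Ws=world("scene",np.load("scene0.npy")); np.save("Ws.npy",Ws)
m=roi(260,360,165,300)
hs=cv2.cvtColor(ps,cv2.COLOR_BGR2HSV)
rep("scene mid green",m&(abs(hs[...,0].astype(int)-65)<20)&(hs[...,1]>120)&(Ws[...,2]>30))
rep("scene head",m&(Ws[...,2]>285)&(Ws[...,2]<310))
```

```text
blue tray 2172 rect [495.5 103.3] [457.7 171.6] 68.7 z [-1.3  4.5 18.6]
grey 2359 rect [ 443.3 -228.1] [168.7 331.3] 63.6 z [-2.9  4.2 18.3]
mid 411 rect [600.3  -4.6] [84.9 69.6] 9.5 z [31.5 60.4 65.5]
big 1064 rect [587.1 144.5] [670.1  98.5] 49.6 z [ 9.7 65.7 89.9]
small 188 rect [359.3 -30.2] [109.   73.2] 50.1 z [23.4 32.9 82. ]
lamp head 5432 rect [671.3   5.2] [167.3 190.3] 8.1 z [286.6 294.7 301.5]
rim 370 rect [594.2  -5.6] [122.6 116.1] 8.0 z [16.4 20.9 26.2]
bottle 352 rect [710.2 157.5] [47.2 52.8] 31.9 z [ 62.3  92.8 131.5]
jar 314 rect [ 704.3 -156.7] [51.3 51.6] 48.2 z [77.9 88.5 93.6]
table 3200 rect [ 624.  -254.7] [245.3 635.1] 80.0 z [-6.8 -1.1  4.6]
scene mid green 314 rect [ 422.2 -161.9] [ 86.4 228.8] 67.9 z [-6.   0.1 18.7]
scene head 2783 rect [ 512.3 -193.2] [216.5 367.1] 88.1 z [-6.7 -1.  48.3]
```

View pics/crop.png

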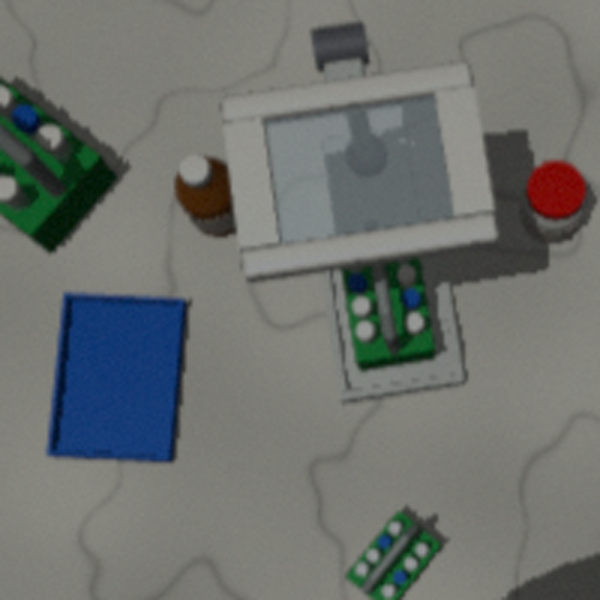

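step_arm(
  series=[0,0,20,0,0],
)

```text
clock: 0.22
eef_pos: [213.4, -506.3, 249.1]
eef_rot: [-3.138, -0.0, 0.399]
wrist_force: [0.6, -0.1, 0.8]
finger_gap: 94.1
finger_force: 0.0
```

The crop confirms it. The middle caddy is at crop (390,310), inside the white stand's recess under the lamp. The blue tray is at crop (118,377), with corners (67,294), (188,300), (172,461) and (50,453). I'll project the corners onto their known heights.

```bash
cat >> h.py <<'E'
def ray(n,u,v,z):
    i=info(n); f=210/np.tan(np.radians(i["fovy"])/2); M=R.from_euler('xyz',i["orientation"]).as_matrix()
    r=M@np.array([(u-i["cx"])/f,(v-i["cy"])/f,1]); e=np.array(i["eye"]); return (e+r*(z-e[2])/r[2])
E
python3 - <<'E'
from h import *
c=lambda x,y,z:np.round(ray("top",110+(x-1)/3,100+(y-1)/3,z)[:2],1)
print("tray",[c(*q,17) for q in((67,294),(188,300),(172,461),(50,453))])
print("rim near",c(345,400,22),c(467,381,22))
print("block near top",c(360,367,62),c(437,357,62))
print("bar",c(393,350,130),c(389,325,153),c(379,265,153))
print("head",[c(*q,299) for q in((222,101),(471,64),(496,236),(246,275))])
W=np.load("W.npy");p=np.load("topp0.npy")
for v in range(184,222,3):
    s=W[v,225:256]; k=s[:,2]>100
    print(v,np.round(s[k].mean(0),1) if k.any() else None, k.sum())
m=(W[...,2]>12)&(W[...,2]<23); 
for (u0,u1,v0,v1,nm) in((120,180,190,260,"tray"),):
    q=W[v0:v1,u0:u1][m[v0:v1,u0:u1]]; r=cv2.minAreaRect(q[:,:2].astype(np.float32)); print(nm,r)
E
```

```text
tray [array([630. , 296.5]), array([622.5, 184.1]), array([472.5, 195.5]), array([481.8, 306.5])]
rim near [525.2  37.7] [540.9 -74.3]
block near top [548.7  20.8] [556.6 -48. ]
bar [551.  -12.6] [567.9 -10.7] [619.3  -2.6]
head [array([710.9, 104.4]), array([737.5, -82. ]), array([603.6, -98.3]), array([577. ,  84.8])]
184 [593.4 -20.8 293. ] 31
187 [574.9  -4.8 340.9] 14
190 [614.5  -2.4 151.4] 5
193 [607.2  -2.3 149.6] 5
196 [599.   -4.9 151.4] 5
199 [591.6  -4.8 150.2] 5
202 [583.7  -7.3 151.1] 5
205 [577.2  -6.9 145.5] 5
208 [570.9  -9.  138.2] 5
211 [564.1  -9.9 133.4] 4
214 [561.6  -9.5 106. ] 3
217 None 0
220 None 0
tray ((553.4589233398438, 249.8885040283203), (113.7861099243164, 152.65731811523438), 86.12110900878906)
```

Measured values (mm):

| Item | x, y | Yaw | Note |
|---|---|---|---|
| Stand origin | (607.5, -6) | about 8° | |
| Handle | (607.5, -5) | | top at about 152, so the axis is near 147, as it should be |
| Blue tray centre | (552, 247) | about -4° | 152 x 113, as given |

The moves have no tilt component, so I'll go to a free high area and see how the arm behaves at the edge of its reach.

step_arm(
  series=[0,0,50,0,0,20,10,50,0,0,40,25,50,0,0,50,30,50,0,0,50,30,0,0,0,50,30,0,0,0,50,30,0,0,0,50,30,0,0,0],
)

```text
clock: 1.23
eef_pos: [512.1, -328.4, 436.3]
eef_rot: [-3.141, 0.0, 0.399]
wrist_force: [0.3, -1.0, 0.6]
finger_gap: 94.0
finger_force: 0.0
```

```bash
python3 -c "
from h import *
s=manip.read_state(); print(s['joints'],s['eef_pos'],s['eef_rot'])"
```

```text
[-6.30479147e-01  3.95359130e-01  9.29539283e-01 -6.92185273e-05
  1.81722004e+00  5.41562487e-01] [ 512.0639722  -328.43839258  436.30556478] [-3.14117670e+00  3.28564294e-04  3.98737894e-01]
```

step_arm(
  series=[50,-25,0,0,0,50,-25,0,0,0,50,-25,0,0,0,50,-25,0,0,0,50,-25,0,0,0,50,-25,0,0,0],
)

```text
clock: 1.98
eef_pos: [680.4, -404.0, 367.3]
eef_rot: [3.068, -0.053, 0.401]
wrist_force: [0.2, -0.2, -0.5]
finger_gap: 94.2
finger_force: 0.0
```

```bash
python3 -c "
from h import *
s=manip.read_state(); print(s['joints'],s['eef_pos'],s['eef_rot'])"
```

```text
[-0.5832001   0.93198633  0.23587252  0.00394738  1.88328895  0.59009734] [ 680.443066   -403.97032884  367.34616324] [ 3.06839519 -0.05330232  0.40083455]
```

Over-reaching leans the tool: joint 3 is at its limit and the tilt is 0.09 rad outward. I'll check whether the tilt stays when I move back.

step_arm(
  series=[-25,15,0,0,0,-25,15,0,0,0],
)

```text
clock: 2.22
eef_pos: [633.5, -376.0, 367.0]
eef_rot: [3.07, -0.052, 0.401]
wrist_force: [1.7, 0.1, 0.9]
finger_gap: 94.1
finger_force: 0.0
```

```bash
python3 -c "
from h import *
s=manip.read_state(); print(s['joints'],s['eef_pos'],s['eef_rot'])"
```

```text
[-0.58667331  0.68729633  0.6525777   0.00404938  1.71368054  0.58600189] [ 633.49858767 -375.98606482  367.01707536] [ 3.07036056 -0.0519334   0.40072517]
```

The tilt persists, so I can build the lean up step by step. First I'll align the tool's closing axis with the radial direction, then over-reach outward and up.

step_arm(
  series=[0,0,20,-0.183,0,0,0,20,-0.183,0,0,0,20,-0.183,0,0,0,20,-0.183,0,0,0,0,-0.183,0,0,0,0,-0.183,0,40,-26,0,0,0,40,-26,0,0,0,50,-33,0,0,0,50,-33,0,0,0,50,-33,0,0,0,50,-33,0,0,0,50,-33,0,0,0,50,-33,0,0,0],
)

```text
clock: 3.98
eef_pos: [738.5, -466.1, 293.3]
eef_rot: [3.097, -0.287, -0.683]
wrist_force: [0.4, -0.9, 0.7]
finger_gap: 93.9
finger_force: 0.0
```

```bash
cat > st.py <<'E'
from h import *
s=manip.read_state(); M=R.from_euler('xyz',s['eef_rot']).as_matrix(); z=M[:,2]; y=M[:,1]
print(np.round(s['clock'],2),np.round(s['joints'],3),np.round(s['eef_pos'],1),np.round(s['eef_rot'],3))
print("tilt",np.arccos(-z[2]).round(3),"heading",np.arctan2(z[1],z[0]).round(3),"y axis",y.round(3),"x-heading",np.arctan2(-y[0]*-1,-y[1]).round(3),"grasp pt",np.round(s['eef_pos']+6*z,1), "wf",s['wrist_force'].round(1),s['finger_gap'],s['finger_force'])
E
python3 st.py
```

```text
3.98 [-0.585  1.038  0.236 -0.072  1.587  1.664] [ 738.5 -466.1  293.3] [ 3.097 -0.287 -0.683]
tilt 0.29 heading -0.839 y axis [-0.64  -0.767  0.043] x-heading -0.696 grasp pt [ 739.7 -467.4  287.5] wf [ 0.4 -0.9  0.7] 93.88977101717224 0.0
```

step_arm(
  series=[-10,20,50,0,0,0,30,50,0,0,50,-28,30,0,0,50,-28,30,0,0,50,-28,30,0,0,50,-28,30,0,0],
)

```text
clock: 4.72
eef_pos: [748.1, -431.6, 404.6]
eef_rot: [3.12, -0.44, -0.678]
wrist_force: [0.7, -0.5, 0.4]
finger_gap: 93.7
finger_force: 0.0
```

```bash
python3 st.py
```

```text
4.72 [-0.543  0.913  0.236 -0.078  1.559  1.694] [ 748.1 -431.6  404.6] [ 3.12  -0.44  -0.678]
tilt 0.44 heading -0.728 y axis [-0.634 -0.773  0.019] x-heading -0.687 grasp pt [ 750.  -433.3  399.2] wf [ 0.7 -0.5  0.4] 93.65477579072416 0.0
```

step_arm(
  series=[50,-26,30,0,0,50,-26,30,0,0,50,-26,30,0,0,50,-26,30,0,0,50,-26,30,0,0,50,-26,30,0,0],
)

```text
clock: 5.48
eef_pos: [792.5, -450.0, 431.4]
eef_rot: [-3.127, -0.661, -0.677]
wrist_force: [0.7, 0.4, -0.5]
finger_gap: 94.2
finger_force: 0.0
```

```bash
python3 st.py
```

```text
5.48 [-0.538  0.915  0.236 -0.073  1.334  1.698] [ 792.5 -450.   431.4] [-3.127 -0.661 -0.677]
tilt 0.661 heading -0.653 y axis [-0.619 -0.785 -0.012] x-heading -0.668 grasp pt [ 795.4 -452.3  426.7] wf [ 0.7  0.4 -0.5] 94.19366380521338 0.0
```

step_arm(
  series=[-45,20,0,0.08,0,-45,25,0,0.08,0,-45,45,0,0.08,0,-45,45,0,0.08,0,-45,45,0,0.08,0,-45,45,0,0.08,0,-15,45,0,0.08,0,0,45,0,0.08,0,0,45,0,0.08,0,0,45,-20,0.08,0,0,26,-40,0,0,0,0,-40,0,0,0,0,-40,0,0,0,0,-20,0,0,0,0,0,0,0],
)

```text
clock: 7.35
eef_pos: [552.5, -47.2, 274.3]
eef_rot: [-3.129, -0.656, 0.061]
wrist_force: [-0.1, -0.3, 0.5]
finger_gap: 94.3
finger_force: 0.0
```

```bash
python3 st.py
```

```text
7.35 [-0.236 -0.017  1.9    0.32   0.652  1.075] [552.5 -47.2 274.3] [-3.129 -0.656  0.061]
tilt 0.656 heading 0.082 y axis [ 0.069 -0.998 -0.01 ] x-heading 0.069 grasp pt [556.1 -46.9 269.5] wf [-0.1 -0.3  0.5] 94.26813014574171 0.0
```

step_arm(
  series=[-20,14,0,0.035,0,-20,15,-4,0.036,0,0,0,0,0,0],
)

```text
clock: 7.72
eef_pos: [512.7, -18.0, 272.8]
eef_rot: [-3.13, -0.659, 0.133]
wrist_force: [0.6, -0.5, 0.3]
finger_gap: 93.8
finger_force: 0.0
```

```bash
python3 st.py
python3 - <<'E'
from h import *
p,d=manip.camera("scene"); cv2.imwrite("pics/s1.png",cv2.resize(p[90:310,210:410],None,fx=2.7,fy=2.7))
E
```

```text
7.72 [-0.212 -0.116  1.998  0.36   0.665  1.005] [512.7 -18.  272.8] [-3.13  -0.659  0.133]
tilt 0.66 heading 0.152 y axis [ 0.14  -0.99  -0.009] x-heading 0.14 grasp pt [516.3 -17.4 268. ] wf [ 0.6 -0.5  0.3] 93.76569291600711 0.0
```

View pics/s1.png

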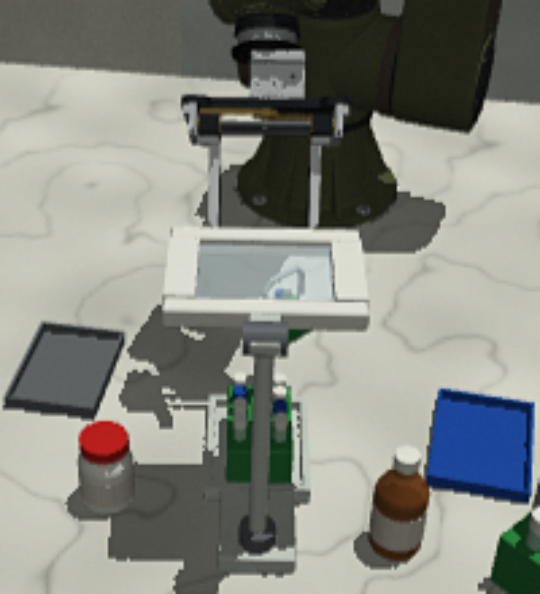

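The gripper is in front of the lamp with its fingers clear: tips at (217,225) and (315,225), lamp head at (165–368, 230–325). Now I'll go in along the tool axis.

step_arm(
  series=[18,2.5,-24,0,0,18,2.5,-24,0,0,18,2.5,-24,0,0,18,2.5,-24,0,0,10,1.2,-12,0,0,9.2,1.2,-13,0,0,0,0,0,0,0],
)

```text
clock: 8.65
eef_pos: [604.7, -6.1, 149.6]
eef_rot: [-3.129, -0.656, 0.131]
wrist_force: [-0.3, -0.2, 0.2]
finger_gap: 93.9
finger_force: 0.0
```

```bash
python3 st.py
python3 - <<'E'
from h import *
p,d=manip.camera("top"); p2,d2=manip.camera("scene")
a=cv2.resize(p[150:250,200:300],(400,400),interpolation=3); b=cv2.resize(p2[160:260,260:360],(400,400),interpolation=3)
cv2.imwrite("pics/s2.png",np.hstack([a,b]))
E
```

```text
8.65 [-0.143  0.262  1.909  0.502  0.378  0.879] [604.7  -6.1 149.6] [-3.129 -0.656  0.131]
tilt 0.656 heading 0.152 y axis [ 0.139 -0.99  -0.01 ] x-heading 0.139 grasp pt [608.3  -5.6 144.8] wf [-0.3 -0.2  0.2] 93.8754119437419 0.0
```

View pics/s2.png

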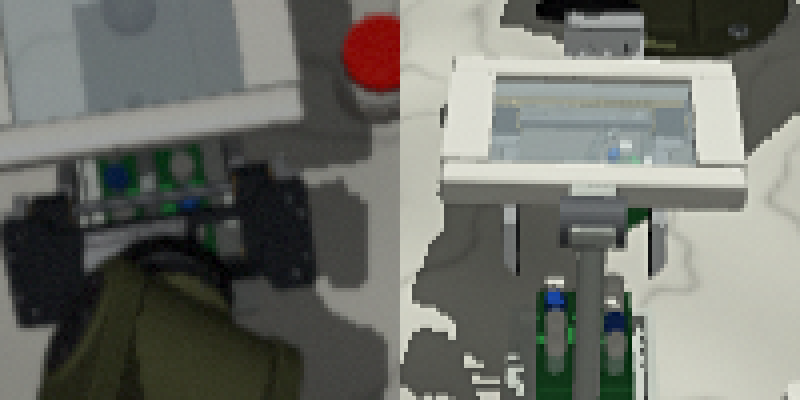

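The fingers (right panel, x≈512 and 655) straddle the handle, with the block below them. Closing.

step_arm(
  series=[0,0,2,0,0.6,0,0,0,0,0.8,0,0,0,0,1,0,0,0,0,1,0,0,0,0,1,0,0,0,0,1,0,0,0,0,1,0,0,0,0,1],
  squeeze=40,
)

```text
clock: 9.75
eef_pos: [603.9, -5.8, 152.1]
eef_rot: [-3.129, -0.657, 0.132]
wrist_force: [-0.4, 0.8, -0.7]
finger_gap: 17.1
finger_force: 0.0
```

```bash
python3 st.py
```

```text
9.75 [-0.143  0.256  1.91   0.497  0.382  0.884] [603.9  -5.8 152.1] [-3.129 -0.657  0.132]
tilt 0.657 heading 0.153 y axis [ 0.139 -0.99  -0.01 ] x-heading 0.14 grasp pt [607.5  -5.2 147.3] wf [-0.4  0.8 -0.7] 17.065563877090614 0.0
```

step_arm(
  series=[0,0,0,0,1,0,0,0,0,1,0,0,0,0,1],
)

```text
clock: 10.12
eef_pos: [603.9, -5.8, 152.1]
eef_rot: [-3.129, -0.657, 0.132]
wrist_force: [0.7, 0.9, -1.2]
finger_gap: 11.1
finger_force: 40.0
```

step_arm(
  series=[0,0,6,0,1,0,0,7,0,1,0,0,7,0,1,0,0,0,0,1],
)

```text
clock: 10.62
eef_pos: [604.1, -5.9, 173.0]
eef_rot: [-3.13, -0.658, 0.132]
wrist_force: [-0.2, -1.0, -4.3]
finger_gap: 11.0
finger_force: 40.0
```

```bash
python3 st.py
```

```text
10.62 [-0.143  0.224  1.894  0.446  0.425  0.939] [604.1  -5.9 173. ] [-3.13  -0.658  0.132]
tilt 0.658 heading 0.152 y axis [ 0.139 -0.99  -0.01 ] x-heading 0.14 grasp pt [607.7  -5.3 168.2] wf [-0.2 -1.  -4.3] 10.992470607751436 39.98320162296295
```

step_arm(
  series=[-8,-1,0,0,1,-16,-2,0,0,1,-18,-2.5,0,0,1,-18,-2.5,0,0,1,-18,-2.5,0,0,1,-18,-2.5,0,0,1,-12,-2,5,0,1,0,0,15,0,1,0,10,15,0,1,0,20,5,-0.02,1,0,20,0,-0.03,1],
)

```text
clock: 12.0
eef_pos: [495.9, 29.4, 213.0]
eef_rot: [-3.129, -0.658, 0.081]
wrist_force: [-0.6, -0.8, -3.5]
finger_gap: 11.2
finger_force: 40.0
```

```bash
python3 st.py
```

```text
12.0 [-0.064 -0.088  2.122  0.226  0.466  1.253] [495.9  29.4 213. ] [-3.129 -0.658  0.081]
tilt 0.658 heading 0.101 y axis [ 0.088 -0.996 -0.01 ] x-heading 0.088 grasp pt [499.5  29.8 208.3] wf [-0.6 -0.8 -3.5] 11.227107882348818 39.98405992984772
```

step_arm(
  series=[2,20,0,-0.015,1,5,22,0,-0.015,1,5,22,0,-0.015,1,5,22,0,-0.015,1,6,22,0,-0.015,1,6,22,0,-0.015,1,6,22,0,-0.015,1,6,22,0,-0.015,1,6,20,0,-0.015,1,4,14,0,-0.015,1,1,9,0,-0.008,1,0,0,0,0,1,0,0,0,0,1],
)

```text
clock: 13.62
eef_pos: [547.8, 245.7, 212.1]
eef_rot: [-3.129, -0.657, -0.076]
wrist_force: [-0.8, -0.3, -4.4]
finger_gap: 10.7
finger_force: 40.0
```

```bash
python3 st.py
python3 - <<'E'
from h import *
p,d=manip.camera("top"); p2,d2=manip.camera("scene"); np.save("d3.npy",d)
a=cv2.resize(p[150:290,80:220],(400,400),interpolation=3); b=cv2.resize(p2[140:290,310:460],(400,400),interpolation=3)
cv2.imwrite("pics/s3.png",np.hstack([a,b]))
E
```

```text
13.62 [ 0.491  0.201  1.816 -0.575  0.622  2.521] [547.8 245.7 212.1] [-3.129 -0.657 -0.076]
tilt 0.657 heading -0.056 y axis [-0.068 -0.998 -0.01 ] x-heading -0.068 grasp pt [551.4 245.5 207.4] wf [-0.8 -0.3 -4.4] 10.667667273641388 39.978899359703064
```

View pics/s3.png

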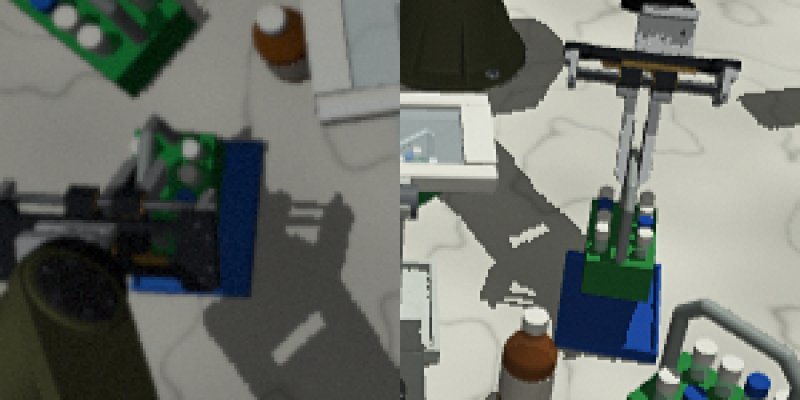

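The caddy hangs level over the tray. In the scene panel it's at (620,245) above the blue tray at (610,305). Joint 6 is near its limit, so I'll spin back a little. First, the caddy pose check.

```bash
cat > cad.py <<'E'
from h import *
p,d=manip.camera("scene"); W=world("scene",d); hs=cv2.cvtColor(p,cv2.COLOR_BGR2HSV)
m=(abs(hs[...,0].astype(int)-65)<20)&(hs[...,1]>120)&(abs(W[...,0]-552)<90)&(abs(W[...,1]-247)<60)
q=W[m]; print(m.sum(),"z",np.percentile(q[:,2],[2,10,50,90,98]).round(1))
zt=np.percentile(q[:,2],90); t=q[abs(q[:,2]-zt)<6]
print("top rect",cv2.minAreaRect(t[:,:2].astype(np.float32)))
A=np.c_[t[:,:2]-t[:,:2].mean(0),np.ones(len(t))]; print("slope",np.linalg.lstsq(A,t[:,2],rcond=None)[0].round(3))
E
python3 cad.py
```

```text
569 z [ 76.5  83.2 117.  123.2 125. ]
top rect ((560.9713745117188, 246.56637573242188), (71.58480072021484, 107.94319915771484), 85.45976257324219)
slope [-1.20000e-02  2.30000e-02  1.21519e+02]
```

step_arm(
  series=[0,0,0,0.045,1,0,0,0,0.045,1,0,0,0,0.04,1,0,0,-10,0,1,0,0,-10,0,1,0,0,-10,0,1,0,0,0,0,1],
)

```text
clock: 14.65
eef_pos: [547.5, 246.1, 180.8]
eef_rot: [-3.13, -0.655, 0.055]
wrist_force: [0.0, -0.4, -3.1]
finger_gap: 10.9
finger_force: 40.0
```

```bash
python3 st.py; python3 cad.py
```

```text
14.65 [ 0.454  0.223  1.871 -0.511  0.481  2.354] [547.5 246.1 180.8] [-3.13  -0.655  0.055]
tilt 0.655 heading 0.074 y axis [ 0.062 -0.998 -0.009] x-heading 0.062 grasp pt [551.2 246.4 176.1] wf [ 0.  -0.4 -3.1] 10.863262889218182 39.98180329799652
599 z [44.1 51.4 83.4 91.5 93.2]
top rect ((558.2637939453125, 246.55731201171875), (115.36420440673828, 70.7551498413086), 4.705183982849121)
slope [-9.000e-03  2.100e-02  8.993e+01]
```

Run:
```python
from h import *
p=np.load("scenep0.npy"); W=np.load("Ws.npy"); hs=cv2.cvtColor(p,cv2.COLOR_BGR2HSV)
m=(abs(hs[...,0].astype(int)-112)<14)&(hs[...,1]>150)&(abs(W[...,0]-552)<95)&(abs(W[...,1]-247)<75)&(abs(W[...,2]-8)<14)
m=cv2.morphologyEx(m.astype(np.uint8),cv2.MORPH_OPEN,np.ones((3,3)))>0
print(m.sum(),cv2.minAreaRect(W[m][:,:2].astype(np.float32)))
```

```text
1353 ((553.9967651367188, 248.613037109375), (111.61378479003906, 158.06776428222656), 86.44635009765625)
```

step_arm(
  series=[0,0,-8,0,1,0,0,-7,0,1,0,0,-6,0,1,0,0,-4,0,1,0,0,0,0,1],
)

```text
clock: 15.32
eef_pos: [547.8, 246.2, 156.8]
eef_rot: [-3.129, -0.656, 0.054]
wrist_force: [0.7, 0.1, -3.8]
finger_gap: 11.1
finger_force: 40.0
```

```bash
python3 st.py
```

```text
15.32 [ 0.454  0.261  1.891 -0.572  0.431  2.422] [547.8 246.2 156.8] [-3.129 -0.656  0.054]
tilt 0.656 heading 0.074 y axis [ 0.062 -0.998 -0.01 ] x-heading 0.062 grasp pt [551.5 246.4 152. ] wf [ 0.7  0.1 -3.8] 11.108384481320522 39.98107194900513
```

step_arm(
  series=[-3.5,1.5,0,0,1,0,0,-4,0,1,0,0,-3,0,1,0,0,-1.5,0,1,0,0,0,0,1],
)

```text
clock: 15.95
eef_pos: [544.4, 247.6, 148.5]
eef_rot: [-3.129, -0.657, 0.054]
wrist_force: [-0.3, -0.1, -4.0]
finger_gap: 11.2
finger_force: 40.0
```

step_arm(
  series=[0,0,-1,0,1,0,0,-1,0,1,0,0,0,0,1],
)

```text
clock: 16.32
eef_pos: [544.4, 247.7, 146.6]
eef_rot: [-3.129, -0.657, 0.054]
wrist_force: [-0.2, -0.0, -2.9]
finger_gap: 11.1
finger_force: 40.0
```

```bash
python3 st.py; python3 cad.py
```

```text
16.32 [ 0.46   0.273  1.904 -0.61   0.412  2.468] [544.4 247.7 146.6] [-3.129 -0.657  0.054]
tilt 0.657 heading 0.075 y axis [ 0.062 -0.998 -0.01 ] x-heading 0.062 grasp pt [548.1 247.9 141.8] wf [-0.2 -0.  -2.9] 11.122036187612462 39.98070180416107
579 z [10.4 17.  50.1 57.4 58.8]
top rect ((557.5255126953125, 249.26312255859375), (111.64315032958984, 71.83187866210938), 3.9546682834625244)
slope [-5.0000e-03  2.3000e-02  5.5684e+01]
```

step_arm(
  series=[0,0,-0.7,0,1,0,0,-0.7,0,1,0,0,0,0,1],
)

```text
clock: 16.75
eef_pos: [544.5, 247.8, 145.4]
eef_rot: [-3.129, -0.657, 0.054]
wrist_force: [-0.4, 1.1, -1.9]
finger_gap: 11.0
finger_force: 40.0
```

step_arm(
  series=[0,0,-0.7,0,1,0,0,0,0,1],
)

```text
clock: 17.0
eef_pos: [544.7, 248.1, 145.3]
eef_rot: [-3.128, -0.658, 0.054]
wrist_force: [-3.0, 2.0, 5.8]
finger_gap: 11.3
finger_force: 40.0
```

step_arm(
  series=[0,0,-0.6,0,1,0,0,0,0,1],
)

```text
clock: 17.25
eef_pos: [544.9, 248.3, 145.2]
eef_rot: [-3.127, -0.659, 0.054]
wrist_force: [-4.9, 1.9, 9.7]
finger_gap: 11.2
finger_force: 40.0
```

The caddy is resting on the floor. I'll release it gently.

step_arm(
  series=[0,0,0.6,0,1,0,0,0,0,1],
  squeeze=8,
)

```text
clock: 17.5
eef_pos: [544.7, 247.9, 145.0]
eef_rot: [-3.128, -0.658, 0.054]
wrist_force: [-1.2, 2.2, 4.3]
finger_gap: 11.5
finger_force: 8.0
```

step_arm(
  series=[0,0,0,0,0.8,0,0,0,0,0.7,0,0,0,0,0.6,0,0,0,0,0.5,0,0,0,0,0.5,0,0,0,0,0.5],
)

```text
clock: 18.25
eef_pos: [544.4, 247.7, 144.5]
eef_rot: [-3.129, -0.657, 0.054]
wrist_force: [0.0, -0.3, 0.2]
finger_gap: 46.9
finger_force: 0.0
```

```bash
python3 st.py; python3 cad.py
```

```text
18.25 [ 0.46   0.276  1.906 -0.617  0.408  2.475] [544.4 247.7 144.5] [-3.129 -0.657  0.054]
tilt 0.657 heading 0.075 y axis [ 0.062 -0.998 -0.01 ] x-heading 0.062 grasp pt [548.1 248.  139.8] wf [ 0.  -0.3  0.2] 46.904840769871356 0.0
581 z [ 9.  16.  47.  55.5 57.1]
top rect ((556.7062377929688, 250.25198364257812), (112.3331069946289, 71.51695251464844), 3.9480090141296387)
slope [-2.0000e-03 -4.0000e-03  5.3952e+01]
```

Released. I'll retreat along the tool axis.

step_arm(
  series=[-9,-0.7,12,0,0.5,-18,-1.4,24,0,0.5,-18,-1.4,24,0,0.5,-18,-1.4,24,0,0.5,-18,-1.4,24,0,0.5,0,0,20,0,0.5,0,0,20,0,0.5,0,0,0,0,0.5],
)

```text
clock: 19.3
eef_pos: [463.2, 241.6, 294.4]
eef_rot: [-3.127, -0.66, 0.053]
wrist_force: [-0.6, -0.1, -0.0]
finger_gap: 47.2
finger_force: 0.0
```

```bash
python3 st.py; python3 cad.py
python3 - <<'E'
from h import *
p,d=manip.camera("scene"); cv2.imwrite("pics/s4.png",p[120:320,200:500].repeat(2,0).repeat(2,1))
E
```

```text
19.3 [ 0.539 -0.082  1.915 -0.414  0.746  2.277] [463.2 241.6 294.4] [-3.127 -0.66   0.053]
tilt 0.66 heading 0.077 y axis [ 0.062 -0.998 -0.012] x-heading 0.062 grasp pt [466.9 241.9 289.6] wf [-0.6 -0.1 -0. ] 47.17793208658734 0.0
591 z [ 8.5 15.5 47.9 55.7 57.2]
top rect ((555.2821655273438, 249.91603088378906), (115.55760192871094, 71.44998931884766), 4.335693836212158)
slope [ 4.0000e-03 -7.0000e-03  5.4012e+01]
```

View pics/s4.png

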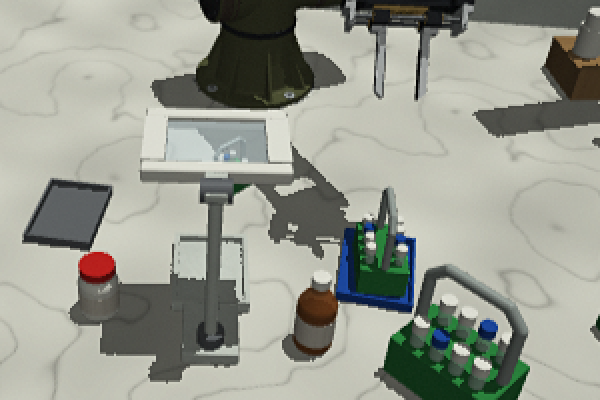

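The caddy stands flat inside the blue tray at (383,262). It's level and within about 2 mm of the centre, and the gripper is clear at (420,60). The stand is empty, and the bottle and jar haven't moved.

```bash
python3 -c "
from cell import manip
print(manip.sign_off())"
```

```text
the job is handed in; nothing more can be done
None
```

The green caddy is out from under the lamp and released in the blue tray, flat and within about 2 mm of its centre; the job is handed in at about 19 s, but sign-off returned no verdict.

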